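Pack the last specimen jar and let the case lid fall shut

TASK

Pick the last specimen jar off the bench mat and set it down upright, without dropping it, in the empty middle compartment of the white transport case. Then push the open lid past upright and keep off it from there, so that it swings fully shut by its own weight: do not ride it down or press it. Leave the packed jars standing in their compartments and the things around in place.

Things in the scene. Friction and masses are not known exactly. Their poses are not given: they have to be found in the camera images.
- jar_mid (a point): Centre (half-way up) of the loose jar to be packed: amber round jar 36 mm in diameter, 45 mm tall, under a white screw cap 38 mm in diameter and 20 mm tall (65 mm in all, 60 to 130 g, z axis up). It stands on a black rubber bench mat, 150 mm square and 3 mm thick, lying to the right of the case (from the robot).
- case: Base of the white plastic transport case, fixed to the bench: open box 210 (x) x 150 (y) x 55 mm high, walls 5 mm, inner floor 6 mm up. Origin: centre of its underside; x along the row of compartments (roughly away from the robot), y towards the hinge side (roughly to the robot's left), z up. Two low dividers, their tops 26 mm above the bench, at x = -33 and +33 mm make three compartments, centred at x = -66, 0 and +66 mm, y = 0; the middle one is empty.
- free_cell (a point): Centre of the inner floor (6 mm above the bench) of the empty middle compartment, 63 mm (x) by 140 mm (y); axes as the case.
- packed_near_mid (a point): Centre of a jar of the same kind already in the case's near compartment (x = -66 mm).
- packed_far_mid (a point): Centre of a jar of the same kind already in the case's far compartment (x = +66 mm).
- lid (a joint): Angle of the lid, rad: 0 shut, 1.57 upright, 1.95 as found, leaning back on its stop on the case's +y side. Free hinge with light damping, lid 0.3 to 0.44 kg; it balances at about upright (1.57) and falls either way by itself; about 1 N at its free edge tips it up from its stop. From just past upright the fall takes about a second.
- lid_hinge (a point): Point on the hinge axis, half-way along it: 80 mm to +y of the case's centre, 71 mm above the bench. Axes turn with the lid: x along the hinge axis, -y from the hinge to the free edge, z out of the lid's outer face (up when shut).
- lid_edge (a point): Middle of the free edge of the lid, on its outer face: 155 mm from the hinge axis along the lid's -y and 10 mm to its +z. The lid is a shallow shell 210 mm along the hinge, 26 mm deep (from 10 mm outside to 16 mm inside the hinge axis), panel and rims 5 mm thick; a grey tab 44 mm long and 18 mm wide stands 8 mm beyond the middle of the free edge. As found the edge is about 210 mm above the bench; upright, the tab reaches 235 mm.
- bottle: Bystander: white bottle, 64 mm in diameter, 170 mm tall, origin at the centre of its underside.
- carton: Bystander: closed cardboard carton 90 x 150 x 75 mm high, origin at the centre of its underside.
- rack: Bystander: grey rack of capped tubes, 70 x 160 mm, 74 mm high, origin at the centre of its underside.
Mind the look-alikes: they are no part of the job. Leave any pink or purple look-alike of the part that bears jar_mid alone.

How it is judged:
On the way, in this order (a step that is already met when the one before it is completed fails the run):
1. the jar is lowered, held in the fingers and upright, until its foot is within 15 mm of the floor of the middle compartment (x of jar_mid in the frame of case between -0.031 and 0.031 m and y of jar_mid in the frame of case between -0.07 and 0.07 m and angle between jar_mid's own z axis and vertical below 0.15 rad and z of jar_mid in the frame of case below 0.0535 m and contact force between the fingers and jar above 0.3 N).
2. the jar stands released and upright in the middle compartment while the lid is still open (x of jar_mid in the frame of case between -0.031 and 0.031 m and y of jar_mid in the frame of case between -0.07 and 0.07 m and angle between jar_mid's own z axis and vertical below 0.15 rad and z of jar_mid in the frame of case below 0.044 m and contact force between the fingers and jar below 0.05 N and value of joint lid above 1.4 rad), for 0.2 s.
At the end, for the whole second after the job is handed in: The lid is shut (below 0.04 rad) and the three jars stand upright (within 0.15 rad), at rest on the case's floor, each in its own compartment, the new one in the middle (x of jar_mid in the frame of case between -0.031 and 0.031 m and y of jar_mid in the frame of case between -0.07 and 0.07 m and angle between each of jar_mid, packed_near_mid, packed_far_mid's own z axis and vertical below 0.15 rad and z of each of jar_mid, packed_near_mid, packed_far_mid in the frame of case below 0.044 m and x of packed_near_mid in the frame of case between -0.097 and -0.035 m and y of packed_near_mid in the frame of case between -0.07 and 0.07 m and x of packed_far_mid in the frame of case between 0.035 and 0.097 m and y of packed_far_mid in the frame of case between -0.07 and 0.07 m and value of joint lid below 0.04 rad and linear speed of jar below 0.02 m/s); the robot touches nothing.
It fails at once if the robot touches the lid below 0.7 rad (40 degrees from shut): ridden down or pressed (value of joint lid below 0.7 rad and contact force between any of the fingers, the arm and lid above 0.5 N).
It fails at once if the bottle is shifted by more than 30 mm (distance of bottle from where it was at the start of the episode above 0.03 m).
It fails at once if the carton is shifted by more than 30 mm (distance of carton from where it was at the start of the episode above 0.03 m).
It fails at once if the rack is shifted by more than 30 mm (distance of rack from where it was at the start of the episode above 0.03 m).
It also fails if it takes over 53 s, if anything falls off the work surface, if the arm or the gripper's body presses on something with over 40 N, if the wrist force passes 120 N, or if a joint passes its speed limit or range.

ROBOT

A 6-joint arm with a two-finger parallel gripper is mounted at the origin on the work surface. World frame = base frame: x ahead of the robot, y to its left, z up, the work surface at z = 0. Lengths are in m, angles in rad, forces in N, time in s.
With the tool pointing down it reaches from about 0.35 to 0.775 m from the base axis. Payload 7.3 kg.
Tool frame: the origin (TCP) lies at the very end of the fingers, on their centre line; the grasp point (between the pads) lies 19 mm behind it; z points along the fingers, y is the direction in which the jaws open and shut (so a half turn about z gives the same grasp; the last joint's range is limited). The gripper opens to 92 mm and grips with 3 to 60 N. Pads are 19 mm wide; open, the fingers measure 130 mm over their backs; the gripper's body (75 mm by 190 mm) begins 47 mm behind the grasp point.
Start: joints at [1.01, 0.342, 1.524, -0, 1.275, -0.146], TCP at [0.212, 0.481, 0.227] pointing down, gripper open.
Joint ranges: [-2.53, 2.53], [-0.77, 2.02], [0.04, 2.7], [-1, 4.14], [0.28, 2.66], [-3.11, 3.11]. Speed limits (rad/s): [2.57, 2.57, 3.14, 3.14, 3.14, 3.14].

INTERFACE

Orientations are given as [roll, pitch, yaw] about the fixed x, y, z axes, in that order (R = Rz(yaw) Ry(pitch) Rx(roll)).
In Python, from cell import monitor, eyes, order gives the robot as it stands. The module is installed in compiled form; this text tells all that it offers.
- The arm moves only by the tool carry_out, never from a script. Its argument "targets" is a list of rows, each a list of 2 entries, a list of its own where there are three numbers: the shift along the tool's x, y, z in m, then the turn about the tool's z in rad. In form: [[[dx, dy, dz], twist], ...]. A call has 1 to 10 rows; each row shifts and turns the pose as measured when the row begins, along the tool's axes as they then stand; what a row does not reach is not made up. A row lasts 1/8 s, in which the tool goes at most 62.5 mm and 10.7 degrees, less where a joint would pass 70% of its speed; a pose out of reach is approached as far as the arm can. A call is refused whole if a number of a shift passes 0.0625 or a number of a turn 0.188, either way. A call with a gripper value outside its range is refused whole. "fingers" is the closure, from 0 (fully open) to 1 (shut), set as the call begins (left out, the last holds). The fingers move at their own pace and stop on an object; "grip_force" is the grip in N (left out, the last holds). Time passes only in rows, so rows that do not move let the fingers close. It gives the time, the measured TCP pose, the force and the opening at its end, in the units of the state.
- monitor.observe(): the state, without advancing time (a new reading comes with each control period).
- eyes.read_camera(name): name is "scene" or "top" or "wrist"; returns the picture (480x640x3 uint8, red, green, blue); there is no depth.
- eyes.camera_info(name): a dict with "K" (3x3 intrinsics, pixels), "rvec" (rotation vector, rad) and "tvec" (3), from world to camera coordinates, as OpenCV has them. Camera axes: x right, y down, z forward; pixel columns grow to the right and rows downward; lengths in m; the calibration is good to about 2 mm. The wrist camera is an equidistant fisheye: a pixel r from the principal point sees the ray r / f radians off the axis. A picture is of the moment at which its call begins: read the wrist's pose just before it. camera_info takes no time and is no camera call; for the wrist camera it gives the pose at the moment of the call.
- order.hand_in(): hands the job in, once; it reports no verdict.
The state is a dict: "time": time; "qpos": joint angles; "qvel": joint speeds; "joint_efforts": joint torques, N m; "tool_pos": TCP position; "tool_rot": TCP orientation; "contact_force": force on the tool from outside, world axes, zero at the start; "torque": the same for the moment, N m; "opening": finger opening in m.
Only numpy, scipy, OpenCV 4.12 (cv2) and the standard library are available. Lean on these libraries where they do the work, as an engineer would, in place of code of your own. Each camera call takes 0.05 s, during which the arm holds its last target.

## Working session

There is one attempt and no reset: what is moved stays moved. The work goes in short steps, Python scripts to look and compute and a tool call to move; the robot and the scene stay as the last step left them, time stands still between calls to the robot, and variables do not carry over. Pictures are saved under pics/ and viewed, and the job is handed in when it is done.

Besides the shell and the picture viewer there is one more tool, called after "Request:" as name([rows], argument=value, ...), one row to a line, values as JSON. carry_out: Moves the arm, as the interface text tells. Its arguments: {"type":"object","properties":{"targets":{"type":"array","items":{"type":"array"}},"fingers":{"type":"number"},"grip_force":{"type":"number"}},"required":["targets"]}

```bash
mkdir -p pics; ls; python3 - <<'E'
from cell import monitor, eyes
import cv2,numpy as np
s=monitor.observe();print({k:np.round(v,3).tolist() for k,v in s.items()})
for n in ("scene","top","wrist"):
    i=eyes.camera_info(n);print(n,{k:np.round(v,4).tolist() if not isinstance(v,str) else v for k,v in i.items()})
    cv2.imwrite(f"pics/{n}0.png",eyes.read_camera(n)[:,:,::-1])
E
```

```text
pics
{'time': 0.0, 'qpos': [1.01, 0.343, 1.525, 0.0, 1.275, -0.146], 'qvel': [-0.0, -0.0, 0.0, -0.0, 0.0, 0.0], 'joint_efforts': [-0.002, -43.125, -24.422, 0.071, 0.056, -0.0], 'tool_pos': [0.211, 0.48, 0.226], 'tool_rot': [-3.14, -0.0, 2.727], 'contact_force': [0.184, 0.075, -0.98], 'torque': [0.023, 0.004, -0.009], 'opening': 0.092}
scene {'K': [[483.8405, 0.0, 317.5777], [0.0, 483.8405, 238.7818], [0.0, 0.0, 1.0]], 'rvec': [1.9712, 1.814, -0.5471], 'tvec': [0.1188, -0.4333, 1.3116]}
top {'K': [[559.5863, 0.0, 323.6162], [0.0, 559.5863, 233.3865], [0.0, 0.0, 1.0]], 'rvec': [2.1906, -2.138, 0.145], 'tvec': [-0.1992, 0.5269, 1.4227]}
wrist {'K': [[371.6483, 0.0, 314.8811], [0.0, 371.6483, 237.7104], [0.0, 0.0, 1.0]], 'rvec': [-2.4393, -1.5913, -0.2094], 'tvec': [-0.5242, -0.032, 0.3908]}
```

View pics/scene0.png

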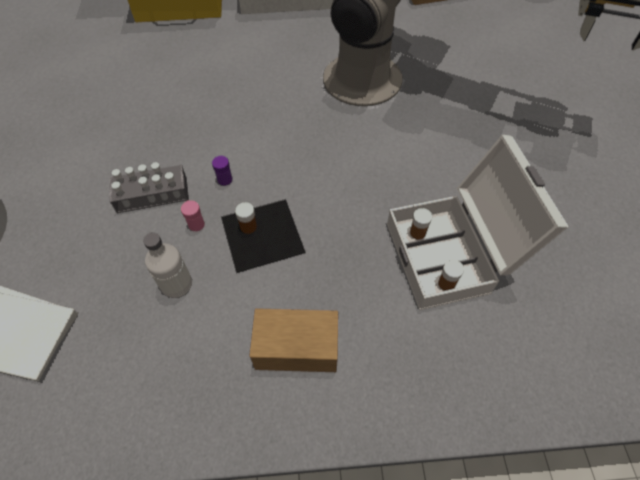

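View pics/top0.png

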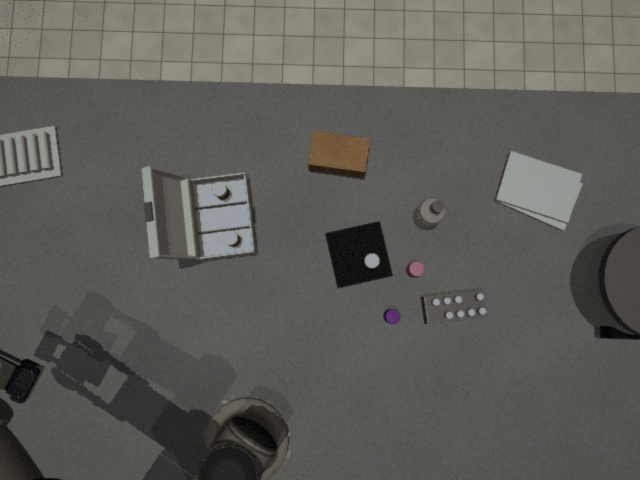

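View pics/wrist0.png

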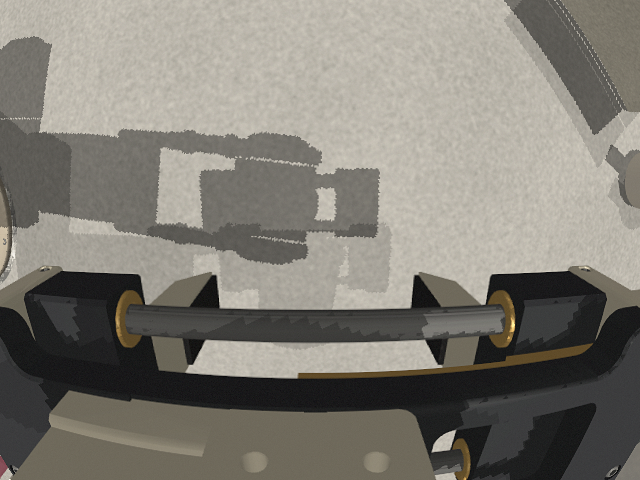

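The scene view shows the loose jar on the black mat (cap at about (246,212), top view (372,261)). The case is at about (440,250), top view (222,217), with its lid leaning back towards +y. The pink and purple decoys stand off the mat. I'll measure next.

```bash
cat > h.py <<'E'
import cv2,numpy as np
from cell import eyes,monitor
def ray(n,uv,I=None):
    I=I or eyes.camera_info(n);K=np.array(I['K']);R=cv2.Rodrigues(np.array(I['rvec'],float))[0];t=np.array(I['tvec'],float).ravel()
    d=np.linalg.inv(K)@[uv[0],uv[1],1];return -R.T@t,R.T@d
def onz(n,uv,z):
    o,d=ray(n,uv);return o+d*(z-o[2])/d[2]
def tri(uv1,uv2):
    o1,d1=ray('top',uv1);o2,d2=ray('scene',uv2)
    A=np.c_[d1,-d2];s=np.linalg.lstsq(A,o2-o1,rcond=None)[0]
    p,q=o1+s[0]*d1,o2+s[1]*d2;return (p+q)/2,np.linalg.norm(p-q)
def proj(n,P):
    I=eyes.camera_info(n);return cv2.projectPoints(np.array(P,float).reshape(-1,3),np.array(I['rvec'],float),np.array(I['tvec'],float),np.array(I['K']),None)[0][:,0]
E
python3 - <<'E'
from h import *
T=cv2.imread('pics/top0.png');S=cv2.imread('pics/scene0.png')
g=cv2.cvtColor(T,cv2.COLOR_BGR2GRAY)
def blob(im,x0,y0,x1,y1,th):
    g=cv2.cvtColor(im,cv2.COLOR_BGR2GRAY)[y0:y1,x0:x1];m=(g>th).astype(np.uint8)
    n,l,st,c=cv2.connectedComponentsWithStats(m);i=1+np.argmax(st[1:,4]);return c[i]+[x0,y0],st[i]
ct=blob(T,355,245,385,275,100);cs=blob(S,230,198,262,235,100)
print(ct,cs)
print(onz('top',ct[0],.067),onz('scene',cs[0],.062),tri(ct[0],cs[0]))
cv2.imwrite('pics/c1.png',cv2.resize(T[150:280,130:270],None,fx=5,fy=5*1-.5,interpolation=cv2.INTER_CUBIC))
cv2.imwrite('pics/c2.png',cv2.resize(S[130:310,380:570],None,fx=4,fy=3.3,interpolation=cv2.INTER_CUBIC))
E
```

```text
(array([371.53939394, 260.33333333]), array([ 10,   9,  14,  14, 165], dtype=int32)) (array([243.86585366, 205.88617886]), array([  0,   0,  32,  20, 492], dtype=int32))
[ 0.461844   -0.30881867  0.067     ] [ 0.44802546 -0.3078306   0.062     ] (array([ 0.46086691, -0.30651775,  0.07896423]), np.float64(0.002251057525726722))
```

View pics/c1.png

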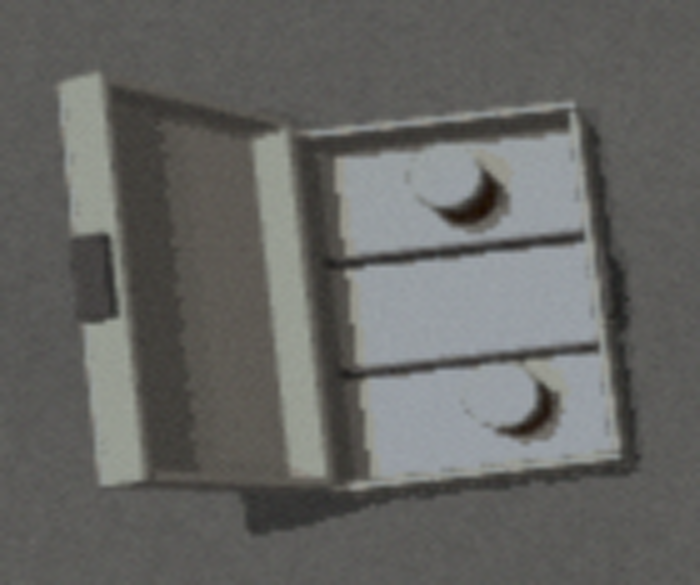

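View pics/c2.png

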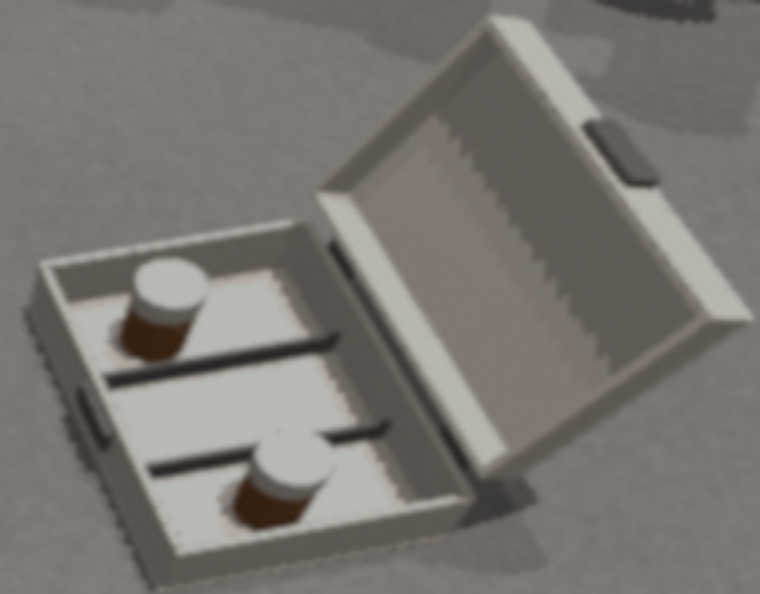

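```bash
python3 - <<'E'
from h import *
from scipy.spatial.transform import Rotation as Ro
S=cv2.imread('pics/scene0.png');g=cv2.cvtColor(S,cv2.COLOR_BGR2GRAY)
m=(g[195:240,228:268]>140).astype(np.uint8);n,l,st,c=cv2.connectedComponentsWithStats(m);i=1+np.argmax(st[1:,4]);print(c[i]+[228,195],st[i],onz('scene',c[i]+[228,195],.060), proj('scene',[.4618,-.3088,.068]))
c1=lambda x,y:(130+(x+.5)/5-.5,150+(y+.5)/4.5-.5)
pts=[((574,103),.055,(.105,-.075)),((622,455),.055,(-.105,-.075)),((583,236),.026,(.033,-.07)),((600,347),.026,(-.033,-.07)),((340,264),.026,(.033,.07)),((350,374),.026,(-.033,.07))]
W=np.array([onz('top',c1(*p),z) for p,z,_ in pts])[:,:2];L=np.array([q for *_,q in pts])
c2=lambda x,y:(380+(x+.5)/4-.5,130+(y+.5)/3.3-.5)
W2=np.array([onz('scene',c2(*p),.055) for p in [(42,265),(176,555),(470,497)]])[:,:2]; L2=np.array([(-.105,-.075),(.105,-.075),(.105,.075)])
def fit(W,L):
    r,_=Ro.align_vectors(np.c_[W-W.mean(0),0*W[:,0]],np.c_[L-L.mean(0),0*W[:,0]]);yaw=r.as_rotvec()[2]
    R=r.as_matrix()[:2,:2];t=W.mean(0)-R@L.mean(0);print(np.round(t,4),yaw,np.round((W-(L@R.T+t))*1000,1).tolist());return t,yaw
fit(W,L);fit(W2,L2)
for px,n in[((222,191),'far'),((232,238),'near')]:print(n,onz('top',px,.071))
# packed caps
T=cv2.imread('pics/top0.png')
for n,uv,z in [('bottle',(432,211),.1),('carton',(340,151),.075),('purple',(392,316),.06),('pink',(416,268),.06),('rackL',(426,307),.074),('rackR',(488,304),.074)]:print(n,onz('top',uv,z).round(3))
E
```

```text
[243.87330317 209.0678733 ] [  7   7  18  15 221] [ 0.45476742 -0.30807641  0.06      ] [[242.95794465 209.54299986]]
[0.5684 0.0783] 0.15985506043699374 [[-1.3, 1.9], [3.2, 2.7], [-1.9, 4.5], [-1.9, 3.5], [0.6, -7.3], [1.3, -5.3]]
[0.5704 0.0825] 0.150118655168565 [[2.6, 2.3], [-0.4, 0.5], [-2.2, -2.8]]
far [0.62935556 0.07582503 0.071     ]
near [0.50939731 0.04515339 0.071     ]
bottle [ 0.587 -0.455  0.1  ]
carton [ 0.741 -0.223  0.075]
purple [ 0.324 -0.363  0.06 ]
pink [ 0.446 -0.423  0.06 ]
rackL [ 0.348 -0.446  0.074]
rackR [ 0.359 -0.601  0.074]
```

```bash
python3 - <<'E'
from h import *
from scipy.spatial.transform import Rotation as Ro
s=monitor.observe();I=eyes.camera_info('wrist');R=cv2.Rodrigues(np.array(I['rvec'],float))[0];c=-R.T@np.array(I['tvec'],float)
Rt=Ro.from_euler('xyz',s['tool_rot']).as_matrix();print(Rt.T@(c-s['tool_pos']),Rt.T@R.T)
E
```

```text
[ 7.09650381e-02 -8.61125565e-05 -1.58749838e-01] [[-1.28653881e-04 -9.65337371e-01 -2.61005255e-01]
 [ 9.99999991e-01 -1.14285709e-04 -7.02269913e-05]
 [ 3.79635686e-05 -2.61005261e-01  9.65337377e-01]]
```

Request:
carry_out([
  [[0, 0, -0.03], 0.18],
  [[0, 0, -0.03], 0.18],
  [[0, 0, -0.03], 0.18],
  [[0, 0, 0], 0.18],
  [[0, 0, 0], 0.18],
  [[0, 0, 0], 0.1],
], fingers=0)

```text
time: 0.9
tool_pos: [0.2109, 0.4795, 0.3172]
tool_rot: [-3.138, 0.005, 1.694]
contact_force: [0.4, 0.6, -0.4]
opening: 0.092
```

Request:
carry_out([
  [[0, 0, 0], 0.18],
  [[0, 0, 0], 0.18],
  [[0, 0, 0], 0.18],
  [[0, 0, 0], 0.18],
  [[0, 0, 0], 0.18],
  [[0, 0, 0], 0.18],
  [[0, 0, 0], 0.18],
  [[0, 0, 0], 0.18],
  [[0, 0, 0], 0.18],
  [[0, 0, 0], 0.18],
])

```text
time: 2.15
tool_pos: [0.2101, 0.4782, 0.3138]
tool_rot: [3.129, 0.005, -0.166]
contact_force: [0.6, -0.2, -0.0]
opening: 0.0916
```

Request:
carry_out([
  [[0, 0, 0], 0.18],
  [[0, 0, 0], 0.18],
  [[0, 0, 0], 0.18],
  [[0, 0, 0], 0.18],
  [[0, 0, 0], 0.18],
  [[0, 0, 0], 0.18],
  [[0, 0, 0], 0.12],
])

```text
time: 3.02
tool_pos: [0.3324, 0.3191, 0.2816]
tool_rot: [3.092, 0.197, -1.118]
contact_force: [0.7, -0.0, -0.3]
opening: 0.0915
```

```bash
cat > d.py <<'E'
import sys,numpy as np
from cell import monitor
from scipy.spatial.transform import Rotation as Ro
s=monitor.observe();R=Ro.from_euler('xyz',s['tool_rot']).as_matrix();p=np.array(s['tool_pos'])
print('t',round(s['time'],2),'p',p.round(4),'rpy',np.round(s['tool_rot'],3),'q',np.round(s['qpos'],2),'F',np.round(s['contact_force'],1),round(s['opening'],4))
a=list(map(float,sys.argv[1:]))
for i in range(0,len(a),3):
    w=np.array(a[i:i+3]);print(w,'tool shift',(R.T@(w-p)).round(4));p=w
E
python3 d.py .40 .15 .317 .4615 -.3085 .25
```

```text
t 3.02 p [0.3324 0.3191 0.2816] rpy [ 3.092  0.197 -1.118] q [0.46 0.19 1.6  0.2  1.41 3.1 ] F [ 0.7 -0.  -0.3] 0.0915
[0.4   0.15  0.317] tool shift [ 0.1712  0.0168 -0.0696]
[ 0.4615 -0.3085  0.25  ] tool shift [ 0.4438  0.1463 -0.0131]
```

Request:
carry_out([
  [[0, 0, 0], -0.18],
  [[0, 0, 0], -0.18],
  [[0, 0, 0], -0.18],
  [[0, 0, 0], -0.18],
  [[0, 0, 0], -0.18],
  [[0, 0, 0], -0.18],
  [[0, 0, 0], -0.18],
  [[0, 0, 0], -0.18],
  [[0, 0, 0], -0.18],
  [[0, 0, 0], -0.18],
])

```text
time: 4.28
tool_pos: [0.3325, 0.3151, 0.2785]
tool_rot: [-2.937, -0.001, 0.738]
contact_force: [-0.6, -0.0, 0.3]
opening: 0.0921
```

```bash
python3 d.py
```

```text
t 4.28 p [0.3325 0.3151 0.2785] rpy [-2.937e+00 -1.000e-03  7.380e-01] q [0.45 0.19 1.61 0.2  1.41 1.25] F [-0.6 -0.   0.3] 0.0921
```

Request:
carry_out([
  [[0, 0, 0], -0.187],
  [[0, 0, 0], -0.187],
  [[0, 0, 0], -0.187],
  [[0, 0, 0], -0.187],
  [[0, 0, 0], -0.187],
  [[0, 0, 0], -0.187],
  [[0, 0, 0], -0.187],
  [[0, 0, 0], -0.187],
  [[0, 0, 0], -0.187],
  [[0, 0, 0], -0.187],
])

```text
time: 5.52
tool_pos: [0.3309, 0.3141, 0.2761]
tool_rot: [3.084, -0.198, 2.619]
contact_force: [-1.2, -0.3, 0.2]
opening: 0.0919
```

Request:
carry_out([
  [[0, 0, 0], -0.187],
  [[0, 0, 0], -0.187],
  [[0, 0, 0], -0.187],
  [[0, 0, 0], -0.187],
  [[0, 0, 0], -0.187],
  [[0, 0, 0], -0.187],
  [[0, 0, 0], -0.187],
  [[0, 0, 0], -0.187],
  [[0, 0, 0], -0.187],
  [[0, 0, 0], -0.187],
])

```text
time: 6.78
tool_pos: [0.3294, 0.3132, 0.2737]
tool_rot: [2.965, 0.109, -1.804]
contact_force: [0.1, 0.3, -0.5]
opening: 0.0916
```

```bash
python3 d.py
```

```text
t 6.78 p [0.3294 0.3132 0.2737] rpy [ 2.965  0.109 -1.804] q [ 0.45  0.19  1.62  0.2   1.41 -2.51] F [ 0.1  0.3 -0.5] 0.0916
```

Request:
carry_out([
  [[0, 0, 0], -0.18],
  [[0, 0, 0], -0.18],
  [[0, 0, 0], -0.18],
  [[0, 0, 0], -0.18],
])

```text
time: 7.28
tool_pos: [0.3146, 0.3393, 0.2788]
tool_rot: [3.076, 0.161, -1.102]
contact_force: [0.5, 1.0, 0.6]
opening: 0.0917
```

```bash
python3 d.py
```

```text
t 7.28 p [0.3146 0.3393 0.2788] rpy [ 3.076  0.161 -1.102] q [ 0.54  0.2   1.59  0.17  1.41 -3.11] F [0.5 1.  0.6] 0.0917
```

Works as expected: the tilt is shrinking. I'll carry on over-twisting.

Request:
carry_out([
  [[0, 0, 0], -0.18],
  [[0, 0, 0], -0.18],
])

```text
time: 7.52
tool_pos: [0.2625, 0.4036, 0.2895]
tool_rot: [3.118, 0.083, -0.844]
contact_force: [-0.3, 0.1, 0.7]
opening: 0.0917
```

```bash
python3 d.py
```

```text
t 7.53 p [0.2625 0.4036 0.2895] rpy [ 3.118  0.083 -0.844] q [ 0.78  0.22  1.52  0.08  1.42 -3.1 ] F [-0.3  0.1  0.7] 0.0917
```

Request:
carry_out([
  [[0, 0, 0], -0.18],
  [[0, 0, 0], -0.14],
])

```text
time: 7.78
tool_pos: [0.201, 0.45, 0.2917]
tool_rot: [3.138, 0.005, -0.617]
contact_force: [0.4, -0.5, -0.0]
opening: 0.0921
```

```bash
python3 d.py
```

```text
t 7.78 p [0.201  0.45   0.2917] rpy [ 3.138  0.005 -0.617] q [ 0.99  0.24  1.49  0.    1.42 -3.1 ] F [ 0.4 -0.5 -0. ] 0.0921
```

Request:
carry_out([
  [[0, 0, -0.02], 0.18],
  [[0, 0, -0.02], 0.18],
  [[0, 0, 0], 0.18],
  [[0, 0, 0], 0.18],
  [[0, 0, 0], 0.18],
  [[0, 0, 0], 0.18],
  [[0, 0, 0], 0.18],
  [[0, 0, 0], 0.18],
  [[0, 0, 0], 0.18],
  [[0, 0, 0], 0.18],
])

```text
time: 9.02
tool_pos: [0.1966, 0.4507, 0.3301]
tool_rot: [3.14, -0.012, -2.467]
contact_force: [0.5, 0.3, 1.0]
opening: 0.092
```

Request:
carry_out([
  [[0, 0, 0], 0.18],
])

```text
time: 9.15
tool_pos: [0.1966, 0.4505, 0.3297]
tool_rot: [-3.14, -0.012, -2.653]
contact_force: [0.2, 0.5, -0.4]
opening: 0.0919
```

```bash
python3 d.py .38 .20 .33  .4615 -.3085 .25
```

```text
t 9.15 p [0.1966 0.4505 0.3297] rpy [-3.14  -0.012 -2.653] q [ 1.    0.22  1.4   0.    1.52 -1.06] F [ 0.2  0.5 -0.4] 0.0919
[0.38 0.2  0.33] tool shift [-0.0444 -0.3073 -0.0004]
[ 0.4615 -0.3085  0.25  ] tool shift [ 0.1657 -0.4872  0.0827]
```

Request:
carry_out([
  [[-0.007, -0.052, 0], 0],
  [[-0.007, -0.052, 0], 0],
  [[-0.007, -0.052, 0], 0],
  [[-0.007, -0.052, 0], 0],
  [[-0.007, -0.052, 0], 0],
  [[-0.007, -0.052, 0], 0],
  [[0.017, -0.049, 0], 0],
  [[0.017, -0.049, 0], 0],
  [[0.017, -0.049, 0], 0],
  [[0.017, -0.049, 0], 0],
])

```text
time: 10.4
tool_pos: [0.4165, -0.0222, 0.3282]
tool_rot: [-3.141, -0.015, -2.648]
contact_force: [0.6, 0.3, 0.4]
opening: 0.0919
```

```bash
python3 d.py .4615 -.3085 .25
```

```text
t 10.4 p [ 0.4165 -0.0222  0.3282] rpy [-3.141 -0.015 -2.648] q [-0.23  0.08  1.58 -0.01  1.49 -2.29] F [0.6 0.3 0.4] 0.0919
[ 0.4615 -0.3085  0.25  ] tool shift [ 0.0946 -0.2734  0.0799]
```

Request:
carry_out([
  [[0.019, -0.055, 0.016], 0],
  [[0.019, -0.055, 0.016], 0],
  [[0.019, -0.055, 0.016], 0],
  [[0.019, -0.055, 0.016], 0],
  [[0.019, -0.055, 0.016], 0],
])

```text
time: 11.02
tool_pos: [0.4624, -0.3197, 0.2486]
tool_rot: [-3.139, -0.012, -2.649]
contact_force: [0.7, -0.2, 0.1]
opening: 0.0917
```

```bash
python3 d.py .4615 -.3085 .25 .4615 -.3085 .041; python3 - <<'E'
from h import *
cv2.imwrite("pics/w1.png",eyes.read_camera('wrist')[:,:,::-1])
cv2.imwrite("pics/s1.png",eyes.read_camera('scene')[:,:,::-1])
E
```

```text
t 11.03 p [ 0.4624 -0.3197  0.2486] rpy [-3.139 -0.012 -2.649] q [-0.73  0.4   1.38 -0.01  1.37 -2.8 ] F [ 0.7 -0.2  0.1] 0.0917
[ 0.4615 -0.3085  0.25  ] tool shift [-0.0045  0.0103 -0.0015]
[ 0.4615 -0.3085  0.041 ] tool shift [-0.0025  0.0006  0.209 ]
```

View pics/w1.png

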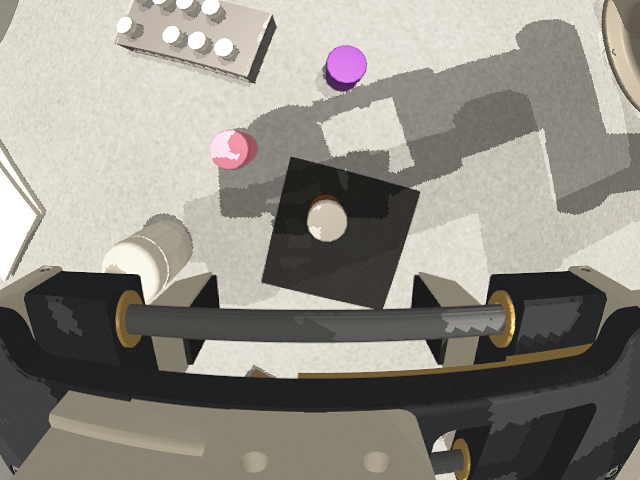

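View pics/s1.png

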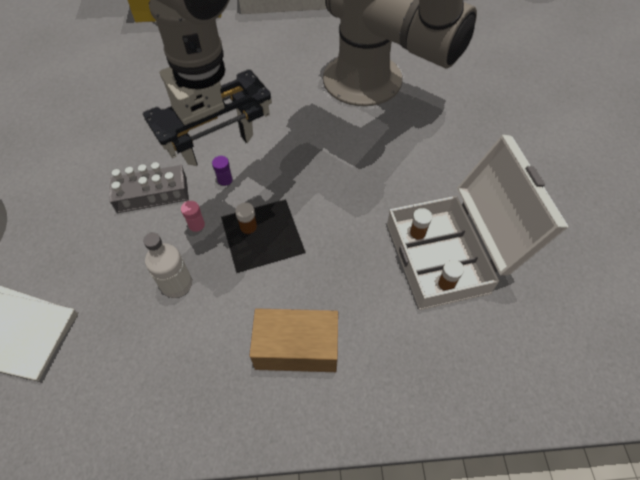

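The wrist view shows the jar cap on the mat at about (327,221), clear of the pink decoy (230,149) and the bottle (140,265). I'll cross-check the jar with a fisheye ray.

```bash
cat >> h.py <<'E'
def wray(uv,z,I=None):
    I=I or eyes.camera_info('wrist');K=np.array(I['K']);R=cv2.Rodrigues(np.array(I['rvec'],float))[0];t=np.array(I['tvec'],float).ravel()
    v=np.array([uv[0]-K[0,2],uv[1]-K[1,2]]);r=np.linalg.norm(v);th=r/K[0,0];d=np.r_[v/r*np.sin(th),np.cos(th)]
    o=-R.T@t;d=R.T@d;return o+d*(z-o[2])/d[2]
E
python3 - <<'E'
from h import *
W=cv2.imread('pics/w1.png');c=W[195:245,302:352];g=cv2.cvtColor(c,cv2.COLOR_BGR2GRAY)
m=(g>115).astype(np.uint8);n,l,st,ce=cv2.connectedComponentsWithStats(m);i=1+np.argmax(st[1:,4]);u=ce[i]+[302,195];print(u,st[i],wray(u,.068))
E
```

```text
[326.52130898 220.47640791] [   5    5   40   42 1314] [ 0.45692945 -0.31178208  0.068     ]
```

Request:
carry_out([
  [[-0.002, 0.005, 0.03], 0],
  [[-0.002, 0.005, 0.03], 0],
  [[0, 0, 0.03], 0],
  [[0, 0, 0.03], 0],
  [[0, 0, 0], 0],
])

```text
time: 11.75
tool_pos: [0.458, -0.3107, 0.1219]
tool_rot: [3.139, -0.015, -2.655]
contact_force: [-0.7, 0.0, 0.6]
opening: 0.0917
```

```bash
python3 d.py .4595 -.310 .1285 .4595 -.310 .041; python3 - <<'E'
from h import *
I=eyes.camera_info('wrist');im=eyes.read_camera('wrist')[:,:,::-1];cv2.imwrite("pics/w2.png",im)
g=cv2.cvtColor(im,cv2.COLOR_BGR2GRAY);m=(g>115).astype(np.uint8);n,l,st,ce=cv2.connectedComponentsWithStats(m)
for i in range(1,n):
    if 1000<st[i,4]<12000: print(st[i],ce[i],wray(ce[i],.068,I))
E
```

```text
t 11.75 p [ 0.458  -0.3107  0.1219] rpy [ 3.139 -0.015 -2.655] q [-0.73  0.5   1.58 -0.01  1.07 -2.78] F [-0.7  0.   0.6] 0.0917
[ 0.4595 -0.31    0.1285] tool shift [-0.0015 -0.0001 -0.0066]
[ 0.4595 -0.31    0.041 ] tool shift [-0.0013 -0.0003  0.0875]
[ 285  229   62   65 3163] [315.77268416 261.09895669] [ 0.45793199 -0.30921925  0.068     ]
[ 152  336  327   43 7536] [296.52229299 358.42569002] [ 0.52518726 -0.28821669  0.068     ]
```

View pics/w2.png

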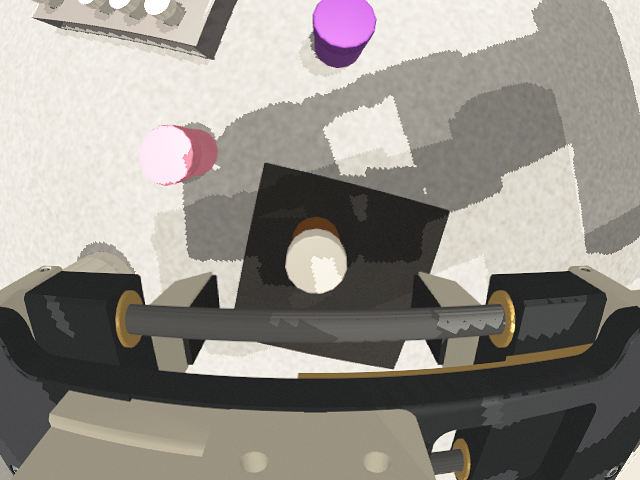

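The cap at (316,261) is centred between the fingers and triangulates to (0.458, -0.309). I'll descend and grip.

Request:
carry_out([
  [[0, 0, 0.025], 0],
  [[0, 0, 0.025], 0],
  [[-0.001, 0, 0.02], 0],
  [[0, 0, 0.009], 0],
  [[0, 0, 0], 0],
])

```text
time: 12.42
tool_pos: [0.4641, -0.3147, 0.0516]
tool_rot: [-3.127, -0.008, -2.654]
contact_force: [-0.0, 0.2, -0.6]
opening: 0.092
```

```bash
python3 d.py .4585 -.310 .041
```

```text
t 12.43 p [ 0.4641 -0.3147  0.0516] rpy [-3.127 -0.008 -2.654] q [-0.73  0.6   1.65 -0.02  0.89 -2.77] F [-0.   0.2 -0.6] 0.092
[ 0.4585 -0.31    0.041 ] tool shift [0.0027 0.0069 0.0105]
```

Request:
carry_out([
  [[0, 0.003, 0.01], 0],
  [[0, 0, 0], 0],
])

```text
time: 12.68
tool_pos: [0.4635, -0.3127, 0.0428]
tool_rot: [-3.124, -0.007, -2.654]
contact_force: [0.1, 0.8, 0.1]
opening: 0.092
```

```bash
python3 d.py .4585 -.310 .041;python3 - <<'E'
from h import *
im=eyes.read_camera('wrist')[:,:,::-1];cv2.imwrite("pics/w3.png",im)
E
python3 d.py
```

```text
t 12.68 p [ 0.4635 -0.3127  0.0428] rpy [-3.124 -0.007 -2.654] q [-0.72  0.6   1.66 -0.02  0.86 -2.77] F [0.1 0.8 0.1] 0.092
[ 0.4585 -0.31    0.041 ] tool shift [0.0031 0.0047 0.0017]
t 12.72 p [ 0.4639 -0.3131  0.0433] rpy [-3.123 -0.007 -2.654] q [-0.72  0.6   1.66 -0.02  0.86 -2.77] F [0.3 0.2 1. ] 0.0916
```

View pics/w3.png

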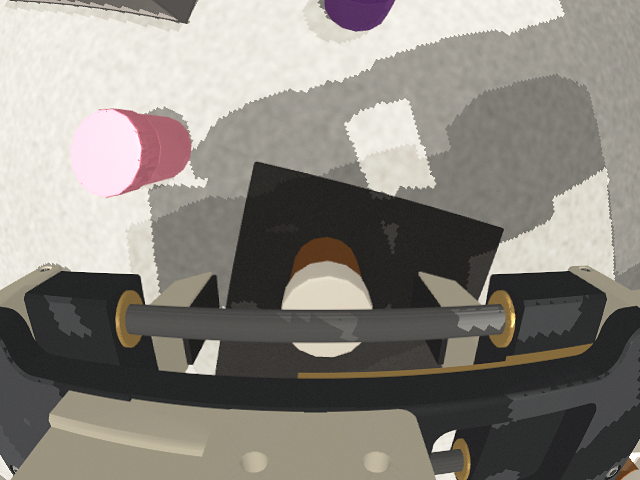

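```bash
python3 - <<'E'
from h import *
from scipy.spatial.transform import Rotation as Ro
s=monitor.observe();w=wray((327,309),.068);print(w, Ro.from_euler('xyz',s['tool_rot']).as_matrix().T@(w-s['tool_pos']))
E
```

```text
[ 0.45685209 -0.31013162  0.068     ] [ 0.00499578  0.00549912 -0.02479505]
```

Request:
carry_out([
  [[0.002, 0.004, 0.001], 0],
  [[0, 0, 0], 0],
])

```text
time: 12.98
tool_pos: [0.4602, -0.3106, 0.0427]
tool_rot: [-3.122, -0.006, -2.654]
contact_force: [0.6, -1.4, -0.7]
opening: 0.0919
```

Request:
carry_out([
  [[0.002, 0, 0.001], 0],
  [[0, 0, 0], 0],
  [[0, 0, 0], 0],
  [[0, 0, 0], 0],
  [[0, 0, 0], 0],
  [[0, 0, 0], 0],
], fingers=1, grip_force=20)

```text
time: 13.72
tool_pos: [0.4584, -0.3117, 0.0418]
tool_rot: [-3.122, -0.006, -2.654]
contact_force: [0.6, -0.1, -0.8]
opening: 0.0378
```

```bash
python3 d.py
```

```text
t 13.72 p [ 0.4584 -0.3117  0.0418] rpy [-3.122 -0.006 -2.654] q [-0.73  0.6   1.68 -0.02  0.85 -2.78] F [ 0.6 -0.1 -0.8] 0.0378
```

Request:
carry_out([
  [[0, 0, -0.03], 0],
  [[0, 0, -0.04], 0],
  [[0, 0, -0.04], 0],
  [[0, 0, -0.04], 0.18],
  [[0, 0, -0.04], 0.18],
  [[0, 0, -0.02], 0.18],
  [[0, 0, 0], 0.18],
  [[0, 0, 0], 0.18],
  [[0, 0, 0], 0.18],
  [[0, 0, 0], 0.18],
])

```text
time: 14.98
tool_pos: [0.4563, -0.3061, 0.2566]
tool_rot: [-3.13, 0.012, 2.329]
contact_force: [-0.9, 0.0, -1.5]
opening: 0.0374
```

Request:
carry_out([
  [[0, 0, 0], 0.18],
  [[0, 0, 0], 0.18],
  [[0, 0, 0], 0.18],
  [[0, 0, 0], 0.18],
  [[0, 0, 0], 0.18],
  [[0, 0, 0], 0.18],
  [[0, 0, 0], 0.18],
  [[0, 0, 0], 0.18],
  [[0, 0, 0], 0.18],
  [[0, 0, 0], 0.18],
])

```text
time: 16.23
tool_pos: [0.4545, -0.3043, 0.2533]
tool_rot: [3.134, 0.011, 0.468]
contact_force: [0.1, 0.3, -1.3]
opening: 0.0375
```

```bash
python3 d.py
```

```text
t 16.23 p [ 0.4545 -0.3043  0.2533] rpy [3.134 0.011 0.468] q [-0.72  0.36  1.42 -0.01  1.36  0.38] F [ 0.1  0.3 -1.3] 0.0375
```

Request:
carry_out([
  [[0, 0, 0], 0.182],
  [[0, 0, 0], 0.182],
  [[0, 0, 0], 0.182],
  [[0, 0, 0], 0.182],
  [[0, 0, 0], 0.182],
  [[0, 0, 0], 0.182],
  [[0, 0, 0], 0.182],
  [[0, 0, 0], 0.182],
  [[0, 0, 0], 0.182],
  [[0, 0, 0], 0.182],
])

```text
time: 17.48
tool_pos: [0.4528, -0.3025, 0.25]
tool_rot: [3.129, -0.004, -1.407]
contact_force: [0.3, 0.9, -1.5]
opening: 0.0376
```

```bash
python3 d.py .567 .088 .25
```

```text
t 17.48 p [ 0.4528 -0.3025  0.25  ] rpy [ 3.129 -0.004 -1.407] q [-0.72  0.37  1.42 -0.01  1.36  2.26] F [ 0.3  0.9 -1.5] 0.0376
[0.567 0.088 0.25 ] tool shift [-0.3666 -0.1764 -0.0038]
```

Request:
carry_out([
  [[-0.037, -0.018, 0], -0.02],
  [[-0.037, -0.018, 0], -0.02],
  [[-0.037, -0.018, 0], -0.02],
  [[-0.037, -0.018, 0], 0],
  [[-0.037, -0.018, 0], 0],
  [[-0.037, -0.018, 0], 0],
  [[-0.037, -0.018, 0], 0],
  [[-0.037, -0.018, 0], 0],
  [[-0.037, -0.018, 0], 0],
  [[0, 0, 0], 0],
])

```text
time: 18.73
tool_pos: [0.5429, 0.068, 0.2436]
tool_rot: [3.124, -0.001, -1.349]
contact_force: [0.4, 0.3, -1.5]
opening: 0.0375
```

```bash
python3 d.py .567 .093 .25; python3 - <<'E'
from h import *
cv2.imwrite("pics/w4.png",eyes.read_camera('wrist')[:,:,::-1])
cv2.imwrite("pics/s4.png",eyes.read_camera('scene')[:,:,::-1])
E
```

```text
t 18.73 p [0.5429 0.068  0.2436] rpy [ 3.124e+00 -1.000e-03 -1.349e+00] q [-0.01  0.38  1.42 -0.    1.36  2.91] F [ 0.4  0.3 -1.5] 0.0375
[0.567 0.093 0.25 ] tool shift [-0.0191 -0.0289 -0.007 ]
```

View pics/w4.png

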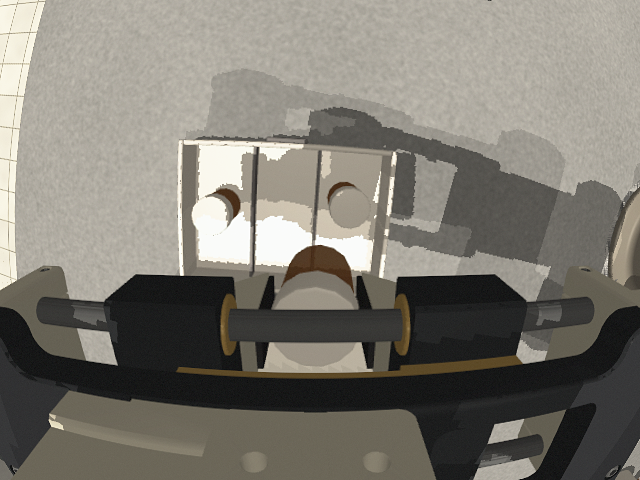

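View pics/s4.png

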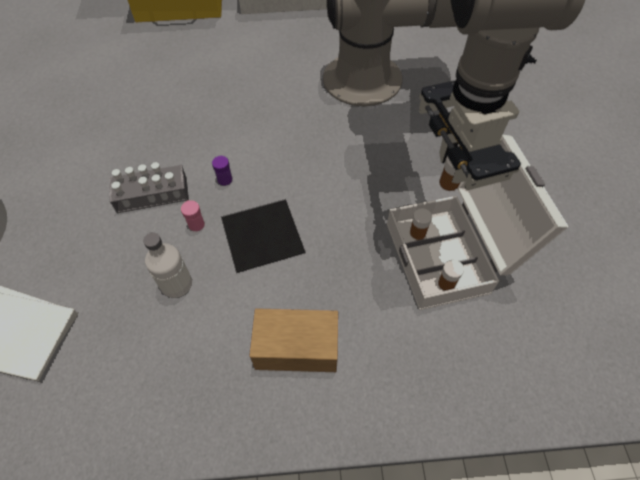

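The wrist view shows the case with its dividers at columns 257 and 319 and outer -y corners at (181,141) and (395,152). The far cap is at (212,215), the near cap at (350,207), and the held jar hangs upright in front. I'll measure again.

```bash
python3 - <<'E'
from h import *
I=eyes.camera_info('wrist')
C=np.array([.569,.0815]);a=.155;R=np.array([[np.cos(a),-np.sin(a)],[np.sin(a),np.cos(a)]])
for n,uv,z in [('cornF -',(181,141),.055),('cornN -',(395,152),.055),('divF-',(257,148),.026),('divN-',(319,150),.026),('divF mid',(253,270),.026),('divN mid',(316,235),.026),('capF',(212,215),.071),('capN',(350,207),.071),('held jar capC?',(316,320),.2436+.024)]:
    w=wray(uv,z,I);print(n,w.round(4),'case',(R.T@(w[:2]-C)).round(4))
E
```

```text
cornF - [0.6797 0.0216 0.055 ] case [ 0.1001 -0.0763]
cornN - [ 0.4776 -0.0099  0.055 ] case [-0.1044 -0.0762]
divF- [0.6086 0.0165 0.026 ] case [ 0.0291 -0.0704]
divN- [0.547  0.0056 0.026 ] case [-0.0335 -0.0716]
divF mid [0.5889 0.1451 0.026 ] case [0.0295 0.0598]
divN mid [0.5307 0.0924 0.026 ] case [-0.0361  0.0167]
capF [0.6327 0.0829 0.071 ] case [ 0.0632 -0.0085]
capN [0.5097 0.0489 0.071 ] case [-0.0637 -0.0231]
held jar capC? [0.5415 0.067  0.2676] case [-0.0294 -0.0101]
```

Request:
carry_out([
  [[-0.012, -0.014, 0], 0],
  [[-0.012, -0.014, 0], 0],
  [[0, 0, 0.03], 0],
  [[0, 0, 0.03], 0],
  [[0, 0, 0.03], 0],
  [[0, 0, 0.02], 0],
  [[0, 0, 0], 0],
])

```text
time: 19.7
tool_pos: [0.5678, 0.0922, 0.1304]
tool_rot: [3.127, -0.002, -1.362]
contact_force: [0.5, -0.1, -0.6]
opening: 0.0376
```

```bash
python3 d.py .5645 .0973 .11 .5645 .0973 .046; python3 - <<'E'
from h import *
cv2.imwrite("pics/w5.png",eyes.read_camera('wrist')[:,:,::-1])
cv2.imwrite("pics/t5.png",cv2.resize(eyes.read_camera('top')[130:290,120:310,::-1],None,fx=4,fy=3.6))
E
```

```text
t 19.7 p [0.5678 0.0922 0.1304] rpy [ 3.127e+00 -2.000e-03 -1.362e+00] q [ 0.03  0.53  1.5  -0.01  1.12  2.97] F [ 0.5 -0.1 -0.6] 0.0376
[0.5645 0.0973 0.11  ] tool shift [-0.0057  0.0019  0.0204]
[0.5645 0.0973 0.046 ] tool shift [-0.0001 -0.0009  0.064 ]
```

View pics/w5.png

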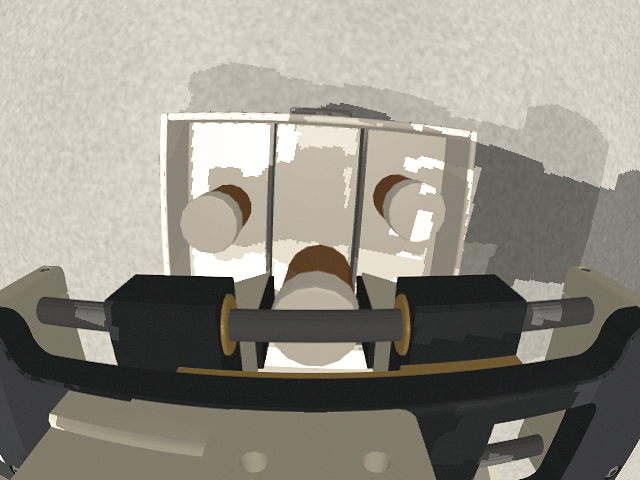

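View pics/t5.png

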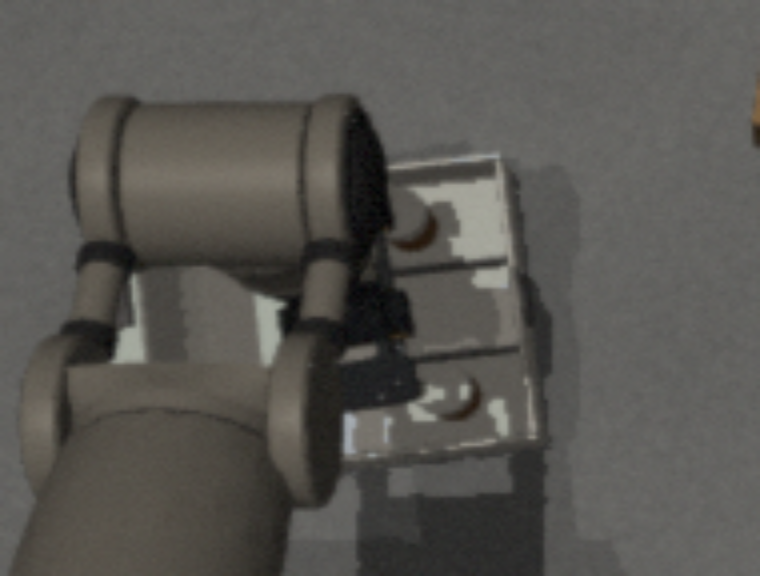

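The jar is in line with the middle compartment (between the dividers at columns 272 and 360). The arm's wrist overhangs the lid in the top view, so I'll check its height before going lower.

```bash
python3 - <<'E'
from h import *
cv2.imwrite("pics/s5.png",cv2.resize(eyes.read_camera('scene')[0:310,320:640,::-1],None,fx=2.4,fy=1.9))
E
```

```text
(no output)
```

View pics/s5.png

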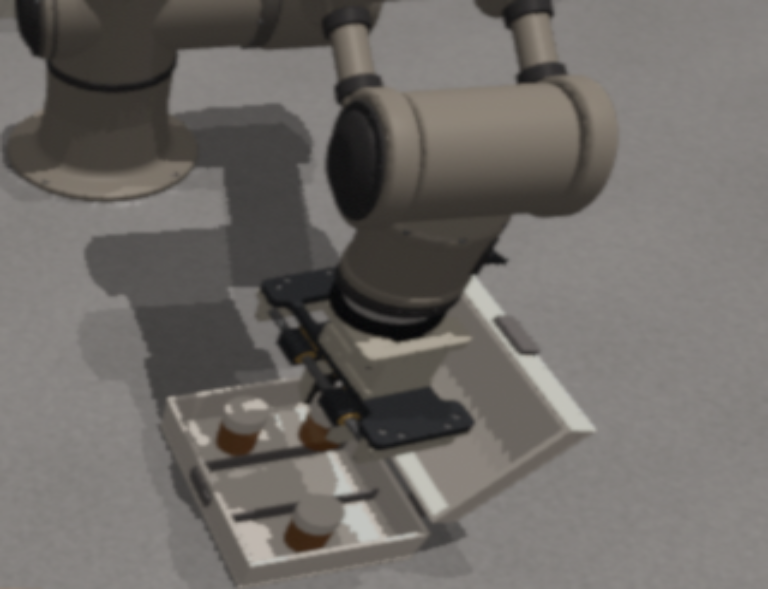

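```bash
python3 - <<'E'
from h import *
print(tri((214,181),(469,85)),tri((141,180),(571,76)))
E
```

```text
(array([0.57542885, 0.03073546, 0.45156126]), np.float64(0.011719269027665798)) (array([0.5736309 , 0.16477164, 0.45374402]), np.float64(0.009911165665743678))
```

Request:
carry_out([
  [[-0.003, 0.001, 0.02], 0],
  [[0, 0, 0.02], 0],
  [[0, 0, 0.02], 0],
  [[0, 0, 0.01], 0],
  [[0, 0, 0], 0],
])

```text
time: 20.48
tool_pos: [0.5723, 0.0949, 0.068]
tool_rot: [-3.138, -0.005, -1.362]
contact_force: [0.6, 0.4, -0.3]
opening: 0.038
```

```bash
python3 d.py .5645 .0973 .046; python3 - <<'E'
from h import *
cv2.imwrite("pics/w6.png",eyes.read_camera('wrist')[:,:,::-1])
E
```

```text
t 20.48 p [0.5723 0.0949 0.068 ] rpy [-3.138 -0.005 -1.362] q [ 0.03  0.6   1.57 -0.01  0.96  2.97] F [ 0.6  0.4 -0.3] 0.038
[0.5645 0.0973 0.046 ] tool shift [-0.004   0.0072  0.022 ]
```

View pics/w6.png

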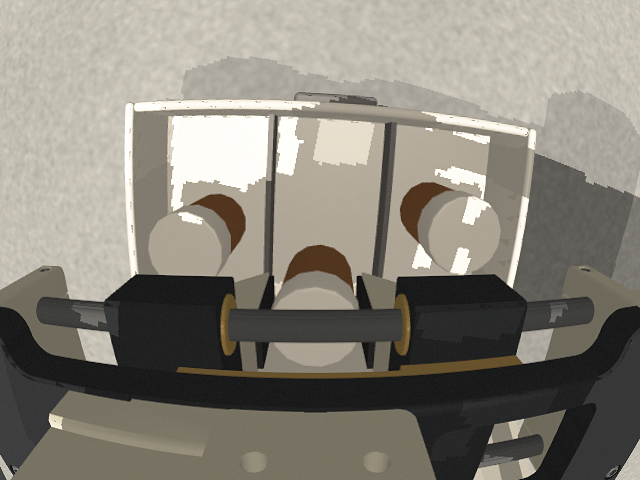

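Request:
carry_out([
  [[-0.004, 0.005, 0], 0],
  [[-0.001, 0.001, 0.008], 0],
  [[0, 0, 0.006], 0],
  [[0, 0, 0], 0],
])

```text
time: 21.02
tool_pos: [0.5663, 0.099, 0.0555]
tool_rot: [-3.134, -0.006, -1.362]
contact_force: [0.6, 0.3, -0.4]
opening: 0.0377
```

```bash
python3 d.py .5645 .0973 .046
```

```text
t 21.02 p [0.5663 0.099  0.0555] rpy [-3.134 -0.006 -1.362] q [ 0.04  0.61  1.6  -0.01  0.92  2.98] F [ 0.6  0.3 -0.4] 0.0377
[0.5645 0.0973 0.046 ] tool shift [0.0012 0.0022 0.0095]
```

Request:
carry_out([
  [[0, 0.001, 0.005], 0],
  [[0, 0, 0.003], 0],
  [[0, 0, 0], 0],
])

```text
time: 21.4
tool_pos: [0.5654, 0.0986, 0.0467]
tool_rot: [-3.134, -0.006, -1.362]
contact_force: [-0.9, 0.1, -1.4]
opening: 0.0376
```

```bash
python3 d.py .5645 .0973 .045
```

```text
t 21.4 p [0.5654 0.0986 0.0467] rpy [-3.134 -0.006 -1.362] q [ 0.04  0.62  1.61 -0.01  0.9   2.98] F [-0.9  0.1 -1.4] 0.0376
[0.5645 0.0973 0.045 ] tool shift [0.0011 0.0012 0.0017]
```

Request:
carry_out([
  [[0, 0, 0.002], 0],
  [[0, 0, 0.001], 0],
  [[0, 0, 0], 0],
])

```text
time: 21.78
tool_pos: [0.5659, 0.0986, 0.0452]
tool_rot: [-3.133, -0.006, -1.362]
contact_force: [0.3, 0.5, -0.6]
opening: 0.0377
```

```bash
python3 d.py .5645 .0973 .045
```

```text
t 21.77 p [0.5659 0.0986 0.0452] rpy [-3.133 -0.006 -1.362] q [ 0.04  0.62  1.61 -0.01  0.9   2.98] F [ 0.3  0.5 -0.6] 0.0377
[0.5645 0.0973 0.045 ] tool shift [0.0009 0.0017 0.0001]
```

Request:
carry_out([
  [[0, 0, 0.002], 0],
  [[0, 0, 0.001], 0],
  [[0, 0, 0], 0],
])

```text
time: 22.15
tool_pos: [0.5662, 0.0985, 0.0451]
tool_rot: [-3.131, -0.007, -1.362]
contact_force: [-1.1, 0.2, -1.0]
opening: 0.0377
```

```bash
python3 d.py
```

```text
t 22.15 p [0.5662 0.0985 0.0451] rpy [-3.131 -0.007 -1.362] q [ 0.04  0.62  1.61 -0.01  0.9   2.98] F [-1.1  0.2 -1. ] 0.0377
```

Request:
carry_out([
  [[0, 0, 0], 0],
  [[0, 0, 0], 0],
  [[0, 0, 0], 0],
  [[0, 0, 0], 0],
], fingers=0.38)

```text
time: 22.65
tool_pos: [0.5665, 0.0985, 0.0445]
tool_rot: [-3.131, -0.007, -1.362]
contact_force: [-0.4, -0.6, 0.9]
opening: 0.0568
```

```bash
python3 d.py; python3 - <<'E'
from h import *
cv2.imwrite("pics/w7.png",eyes.read_camera('wrist')[:,:,::-1])
E
```

```text
t 22.65 p [0.5665 0.0985 0.0445] rpy [-3.131 -0.007 -1.362] q [ 0.04  0.63  1.61 -0.01  0.89  2.98] F [-0.4 -0.6  0.9] 0.0568
```

View pics/w7.png

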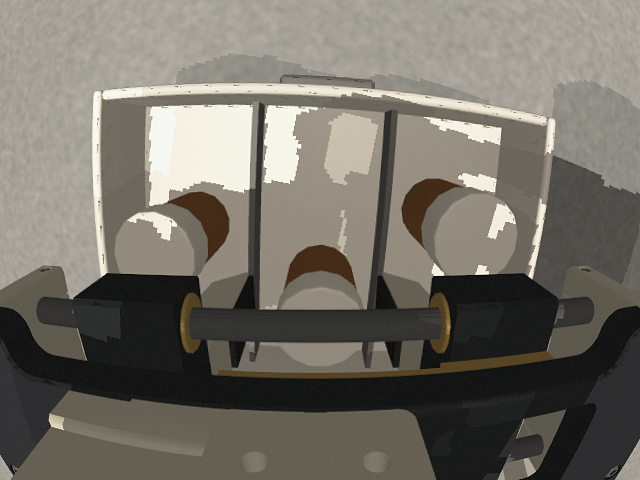

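The jar stands upright and free between the dividers (252 and 380), with its cap at (320,315). Lifting off.

Request:
carry_out([
  [[0, 0, -0.02], 0],
  [[0, 0, -0.03], 0],
  [[0, 0, -0.05], 0],
  [[0, 0, -0.05], 0],
  [[0, 0, -0.05], 0],
  [[0, 0, -0.05], 0],
  [[0, 0, -0.02], 0],
  [[0, 0, 0], 0],
])

```text
time: 23.7
tool_pos: [0.5627, 0.0996, 0.3222]
tool_rot: [-3.132, -0.006, -1.362]
contact_force: [0.2, -0.2, -1.4]
opening: 0.057
```

```bash
python3 d.py; python3 - <<'E'
from h import *
cv2.imwrite("pics/w8.png",eyes.read_camera('wrist')[:,:,::-1])
E
```

```text
t 23.7 p [0.5627 0.0996 0.3222] rpy [-3.132 -0.006 -1.362] q [ 0.04  0.37  1.22 -0.    1.54  2.98] F [ 0.2 -0.2 -1.4] 0.057
```

View pics/w8.png

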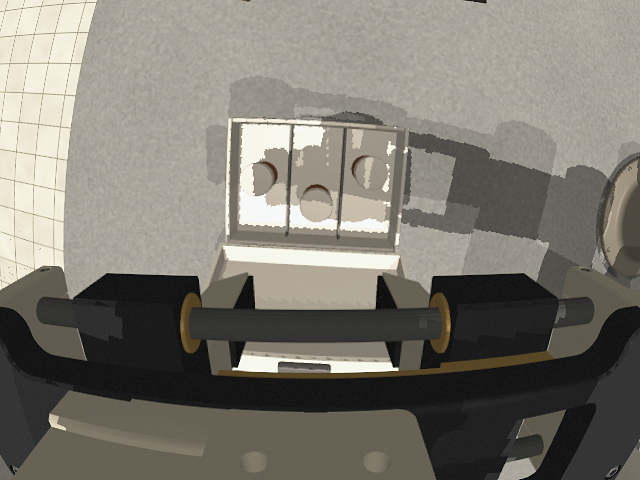

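Request:
carry_out([
  [[0, 0, 0], -0.175],
  [[0, 0, 0], -0.175],
  [[0, 0, 0], -0.175],
  [[0, 0, 0], -0.175],
  [[0, 0, 0], -0.175],
  [[0, 0, 0], -0.175],
  [[0, 0, 0], -0.175],
  [[0, 0, 0], -0.175],
  [[0, 0, 0], -0.12],
  [[0, 0, 0], 0],
], fingers=1)

```text
time: 25.0
tool_pos: [0.5564, 0.0991, 0.3004]
tool_rot: [3.141, 0.026, 0.207]
contact_force: [-0.2, 0.4, -0.3]
opening: 0.0005
```

```bash
python3 d.py .535 .29 .31 .535 .29 .195
```

```text
t 25.0 p [0.5564 0.0991 0.3004] rpy [3.141 0.026 0.207] q [ 0.04  0.39  1.25 -0.    1.53  1.41] F [-0.2  0.4 -0.3] 0.0005
[0.535 0.29  0.31 ] tool shift [ 0.0179 -0.1912 -0.0102]
[0.535 0.29  0.195] tool shift [ 3.00e-03 -1.00e-04  1.15e-01]
```

Request:
carry_out([
  [[0.004, -0.048, -0.003], 0],
  [[0.004, -0.048, -0.003], 0],
  [[0.004, -0.048, -0.003], 0],
  [[0.004, -0.048, -0.003], 0],
  [[0, 0, 0], 0],
])

```text
time: 25.62
tool_pos: [0.5324, 0.2947, 0.3054]
tool_rot: [3.14, 0.036, 0.189]
contact_force: [0.8, 0.0, -0.4]
opening: 0.0003
```

```bash
python3 d.py .535 .29 .195; python3 - <<'E'
from h import *
cv2.imwrite("pics/w9.png",eyes.read_camera('wrist')[:,:,::-1])
cv2.imwrite("pics/s9.png",cv2.resize(eyes.read_camera('scene')[0:310,320:640,::-1],None,fx=2.4,fy=1.9))
E
```

```text
t 25.62 p [0.5324 0.2947 0.3054] rpy [3.14  0.036 0.189] q [0.38 0.48 1.09 0.   1.6  1.76] F [ 0.8  0.  -0.4] 0.0003
[0.535 0.29  0.195] tool shift [0.0057 0.0049 0.1103]
```

View pics/s9.png

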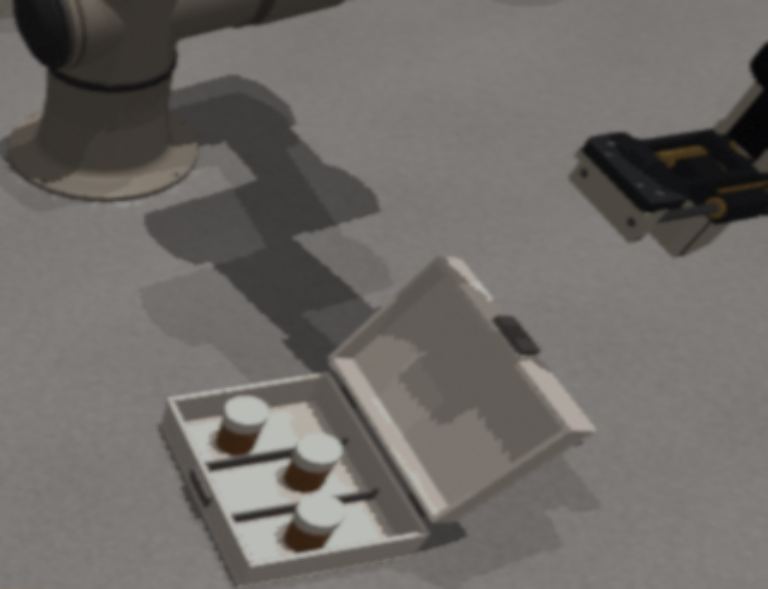

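View pics/w9.png

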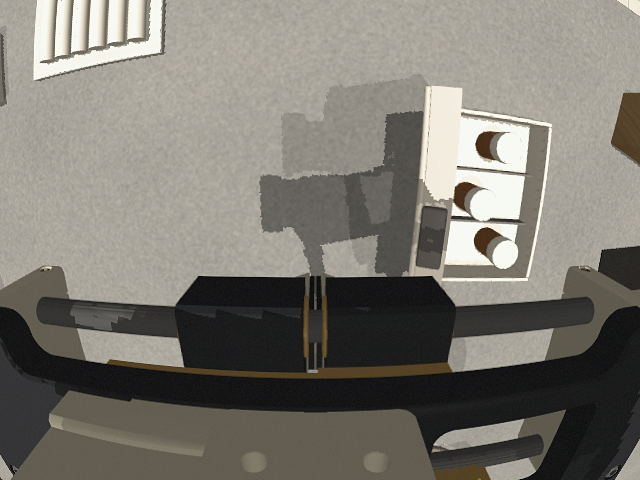

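```bash
python3 - <<'E'
from h import *
I=eyes.camera_info('wrist');s=monitor.observe()
C=np.array([.568,.0805]);a=.155;R=np.array([[np.cos(a),-np.sin(a)],[np.sin(a),np.cos(a)]])
for n,uv,z in [('tab F',(421,208),.218),('tab N',(417,265),.218),('lid far corner',(427,87),.21)]:
    w=wray(uv,z,I);print(n,w.round(4),'case',(R.T@(w[:2]-C)).round(4))
print('tip case',R.T@(np.array(s['tool_pos'])[:2]-C))
E
```

```text
tab F [0.5672 0.2238 0.218 ] case [0.0213 0.1418]
tab N [0.5259 0.2155 0.218 ] case [-0.0207  0.1399]
lid far corner [0.6501 0.236  0.21  ] case [0.1052 0.141 ]
tip case [-0.00183815  0.21411481]
```

Request:
carry_out([
  [[0.002, 0, 0.03], 0],
  [[0.002, 0, 0.03], 0],
  [[0.001, 0, 0.03], 0],
  [[0, 0, 0.02], 0],
  [[0, 0.02, 0], 0],
  [[0, 0, 0], 0],
])

```text
time: 26.48
tool_pos: [0.5401, 0.2615, 0.1921]
tool_rot: [3.136, 0.037, 0.169]
contact_force: [0.2, -0.0, 0.2]
opening: 0.0004
```

```bash
python3 d.py .565 .091 .195
```

```text
t 26.48 p [0.5401 0.2615 0.1921] rpy [3.136 0.037 0.169] q [ 0.32  0.53  1.32 -0.    1.33  1.72] F [ 0.2 -0.   0.2] 0.0004
[0.565 0.091 0.195] tool shift [-0.0043  0.1723 -0.0018]
```

Request:
carry_out([
  [[0, 0.02, -0.001], 0],
  [[0, 0.02, -0.001], 0],
  [[0, 0.02, -0.001], 0],
  [[0, 0.02, -0.001], 0],
])

```text
time: 26.98
tool_pos: [0.5556, 0.1775, 0.1998]
tool_rot: [3.136, 0.032, 0.169]
contact_force: [-0.3, 0.5, -0.6]
opening: 0.0006
```

```bash
python3 d.py .565 .091 .195; python3 - <<'E'
from h import *
cv2.imwrite("pics/s10.png",cv2.resize(eyes.read_camera('scene')[0:310,320:640,::-1],None,fx=2.4,fy=1.9))
E
```

```text
t 26.98 p [0.5556 0.1775 0.1998] rpy [3.136 0.032 0.169] q [ 0.18  0.49  1.37 -0.01  1.32  1.58] F [-0.3  0.5 -0.6] 0.0006
[0.565 0.091 0.195] tool shift [-0.0051  0.0868  0.0054]
```

View pics/s10.png

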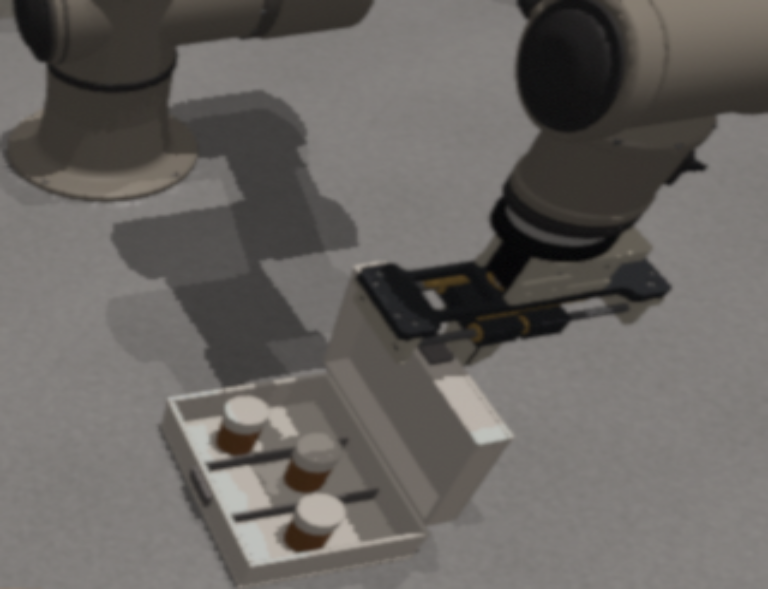

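Request:
carry_out([
  [[0, 0.022, 0], 0],
  [[0, 0.01, 0], 0],
  [[0, -0.04, 0], 0],
  [[0, -0.05, 0], 0],
  [[0, -0.05, 0], 0],
  [[0, -0.03, 0], 0],
])

```text
time: 27.78
tool_pos: [0.5348, 0.31, 0.1986]
tool_rot: [3.135, 0.032, 0.159]
contact_force: [0.2, -0.0, 0.8]
opening: 0.0004
```

```bash
python3 d.py; python3 - <<'E'
from h import *
cv2.imwrite("pics/s11.png",cv2.resize(eyes.read_camera('scene')[0:310,320:640,::-1],None,fx=2.4,fy=1.9))
E
```

```text
t 27.77 p [0.5348 0.31   0.1986] rpy [3.135 0.032 0.159] q [0.4  0.55 1.26 0.   1.36 1.81] F [ 0.2 -0.   0.8] 0.0004
```

View pics/s11.png

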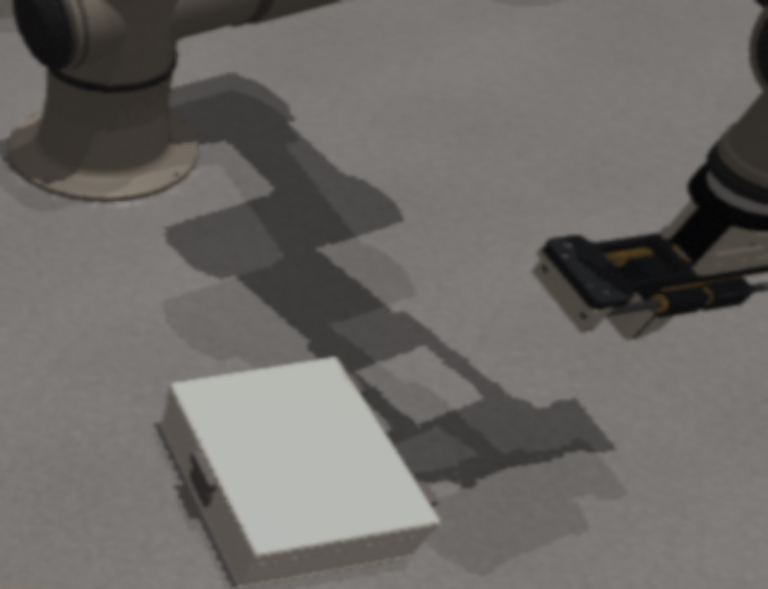

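The lid looks shut and the arm is well clear. I'll let it settle, then take one more look.

Request:
carry_out([
  [[0, 0, -0.02], 0],
  [[0, 0, 0], 0],
  [[0, 0, 0], 0],
  [[0, 0, 0], 0],
  [[0, 0, 0], 0],
  [[0, 0, 0], 0],
  [[0, 0, 0], 0],
  [[0, 0, 0], 0],
])

```text
time: 28.82
tool_pos: [0.5333, 0.313, 0.2154]
tool_rot: [3.135, 0.037, 0.162]
contact_force: [0.5, -0.0, -0.8]
opening: 0.0007
```

```bash
python3 d.py; python3 - <<'E'
from h import *
cv2.imwrite("pics/s12.png",eyes.read_camera('scene')[:,:,::-1])
E
```

```text
t 28.82 p [0.5333 0.313  0.2154] rpy [3.135 0.037 0.162] q [0.41 0.55 1.23 0.   1.4  1.81] F [ 0.5 -0.  -0.8] 0.0007
```

View pics/s12.png

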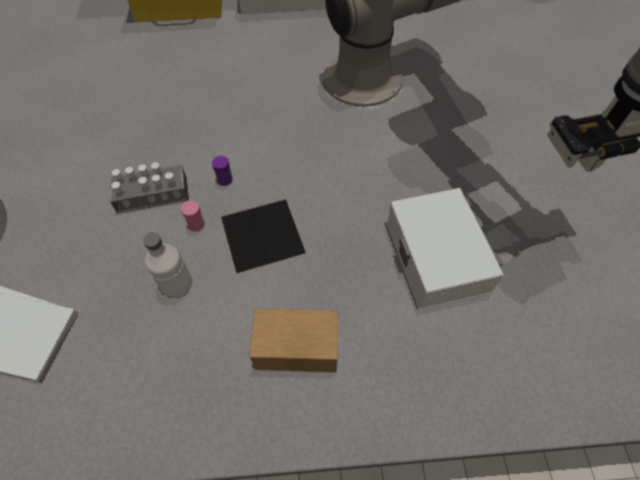

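The lid lies flat on the case (corners about (390,205), (460,190), (500,275) and (425,295)). The bystanders and look-alikes are where they started, and the gripper is clear.

```bash
python3 -c "
from cell import order
print(order.hand_in())"
```

```text
the job is handed in; nothing more can be done
None
```

I put the loose jar upright in the middle compartment, pushed the lid past upright from behind, and backed off so it fell shut by itself. I handed the job in at about 29 s.

**Last checks:**
- **Jars:** the wrist view after release and the scene view before the push showed all three upright in their compartments. With the lid shut, I could not look at them again.
- **Lid:** it lies flat on the case in the last picture. I did not measure its angle.
- **Surroundings:** the bottle, carton, rack and look-alikes look unmoved by eye, and the gripper was well clear at the end.

**Problems and disagreements:**
- **Wrist limit:** early on I turned the last joint into its range limit, which tilted the tool by about 0.2 rad. I undid this at the opposite limit before touching anything.
- **Jar position:** the first top and wrist camera fixes differed by about 5 mm. I corrected this from close-up wrist views before gripping.
- **Set-down:** the force reading showed no clear contact with the floor. I took it as reached because the tool stopped going down at the expected height.

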